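# Dose soap into the felting pan and hold the pan up level

## Task

Get soap ready for wet felting: push the soap pump's head all the way down, with the pan standing under its nozzle, and let it spring back up. Then take the pan by its handle, bring it out from under the nozzle keeping it level so that nothing would spill and without knocking or shifting anything else on the table, and lift it until its underside is at least 12 cm above the tabletop. Finish while holding it there in the gripper, level and still, ready for a colleague to take; do not put it down.

Things in the scene. Friction and masses are not known exactly. Their poses are not given: they have to be found in the camera images.
- dispenser: soap station, fixed to the table: steel foot plate 210 x 116 mm, 10 mm thick; on its -x half a black drip tray (108 x 106 mm, top 16 mm above the table), on its +x half a pale-green pump bottle (75 mm diameter) held by a steel bracket, bottle axis at x = +55 mm. Origin: centre of the foot plate's underside; x points from the drip tray to the bottle, z up.
- pump_top (a point): centre of the top of the white pump head (a 36 mm round cap, its flat top 32 mm across; 176 mm above the table at rest). Moves down with the head.
- pump_head (a joint): how far the sprung pump head is pushed down: 0 m = up, 0.012 m = fully down. The spring pushes back with about 4 N at first and 8.5 N when fully down, and lifts the head again by itself.
- nozzle_tip (a point): outlet of the pump's white nozzle, which sticks out 67 mm from the pump axis towards the drip tray (the station's -x) and stands over the pan at the start; the outlet is 147 mm above the table at rest. The nozzle tube is 9 mm thick.
- pan: white enamel pan with blue rim, 160 to 260 g, loose on the drip tray: 86 mm across the rim, 50 mm tall, one straight black handle along the pan's own -x, x = -51 to -135 mm, 18 mm wide (y), 16 mm tall, its middle 38 mm above the pan's underside. Origin: centre of the underside, z up. At the start the handle points away from the bottle or up to 65 degrees to either side of that.
- pan_grip (a point): the place to hold on the pan's handle: on its centre line, 88 mm from the pan's axis and 38 mm above the pan's underside; axes as the pan's.
- foam_pad: plain dark-grey foam felting pad, 105 x 72 x 38 mm, beside the soap station (left or right). Origin: centre of its underside, x along its length, z up. Bystander: leave it alone.
- needle_pad: the same grey foam pad, 105 x 72 x 38 mm, with two upright felting needles in turned holders (tops 110 mm above the table), on the other side of the soap station. Origin: centre of its underside. Bystander: leave it alone.
- phone: black phone lying flat, 150 x 72 x 9 mm. Origin: centre of its underside, x along its length. Bystander: leave it alone.
- drink_bottle: clear drink bottle with red cap and plain red band, 67 mm diameter, 216 mm tall. Origin: centre of its underside. Bystander: leave it alone.
- bead_jar: amber glass jar with steel lid, 68 mm diameter, 85 mm tall. Origin: centre of its underside. Bystander: leave it alone.
- thread_spool: wooden spool of blue thread, 52 mm diameter, 60 mm tall, standing. Origin: centre of its underside. Bystander: leave it alone.
Not all that is in view belongs to the job. What is shaped like the pan but green or pink is not meant.

How it is judged (in metres and radians):
On the way, in this order (a step that is already met when the one before it is completed fails the run):
1. the pump head is pushed fully down (at least 10 of its 12 mm) with the pan under the nozzle (value of joint pump_head above 0.01 m and horizontal distance between pan and nozzle_tip below 0.04 m and height (world z) of pan below 0.03 m), for 0.1 s.
2. the pump head has sprung back up, the pan still standing under the nozzle (value of joint pump_head below 0.002 m and horizontal distance between pan and nozzle_tip below 0.04 m and height (world z) of pan below 0.03 m), for 0.1 s.
3. the pan, held in the fingers, is out from under the nozzle and lifted at least 12 cm above the table (height (world z) of pan above 0.118 m and horizontal distance between pan and nozzle_tip above 0.055 m and contact force between pan and the fingers above 1 N and not (contact force between pan and dispenser above 0.2 N or contact force between pan and foam_pad above 0.2 N or contact force between pan and needle_pad above 0.2 N or contact force between pan and phone above 0.2 N or contact force between pan and drink_bottle above 0.2 N or contact force between pan and bead_jar above 0.2 N or contact force between pan and thread_spool above 0.2 N)), for 0.2 s.
At the end, for the whole second after the job is handed in: The pan is held by the fingers alone, underside at least 12 cm above the table, centre over 55 mm sideways of the nozzle outlet, level within 7 degrees and still (under 20 mm/s); the pump head is up; all other things stand within 30 mm of where they were (all of step 3 and angle between pan's own z axis and vertical below 0.12 rad and linear speed of pan below 0.02 m/s and angular speed of pan below 0.15 rad/s and value of joint pump_head below 0.002 m and distance of each of foam_pad, needle_pad, phone, drink_bottle, bead_jar, thread_spool from where it was at the start of the episode below 0.03 m and angle between each of foam_pad, needle_pad, phone, drink_bottle, bead_jar, thread_spool's own z axis and vertical below 0.2 rad); the arm keeps its last pose, push and grip.
It fails at once if the pan is tipped by more than 17 degrees, so that the soap would run out (angle between pan's own z axis and vertical above 0.3 rad).
It fails at once if the pump is worked (more than half its travel) while the pan is not under the nozzle, so that soap would fall on the table (value of joint pump_head above 0.006 m and horizontal distance between pan and nozzle_tip above 0.045 m).
It fails at once if another thing on the table is knocked over or moved by more than 30 mm (distance of any of foam_pad, needle_pad, phone, drink_bottle, bead_jar, thread_spool from where it was at the start of the episode above 0.03 m or angle between any of foam_pad, needle_pad, phone, drink_bottle, bead_jar, thread_spool's own z axis and vertical above 0.3 rad).
It also fails if it takes over 54 s, if anything falls off the work surface, if the arm or the gripper's body presses on something with over 40 N, if the wrist force passes 120 N, or if a joint passes its speed limit or range.

## Robot

A 7-joint arm with a two-finger parallel gripper is mounted at the origin on the work surface. World frame = base frame: x ahead of the robot, y to its left, z up, the work surface at z = 0. Lengths are in mm, angles in degrees, forces in N, time in s.
With the tool pointing down it reaches from about 425 to 875 mm from the base axis. Payload 9.9 kg.
Tool frame: the origin (TCP) lies at the very end of the fingers, on their centre line; the grasp point (between the pads) lies 19 mm behind it; z points along the fingers, y is the direction in which the jaws open and shut (so a half turn about z gives the same grasp; the last joint's range is limited). The gripper opens to 85 mm and grips with 20 to 120 N. Pads are 22 mm wide; open, the fingers measure 114 mm over their backs; the gripper's body (76 mm by 85 mm) begins 54 mm behind the grasp point. The pads swing forward as they close: fully open they stand 13 mm farther back than shut.
Start: joints at [68.709, 32.985, 1.427, 82.34, -0.859, 64.687, -3.237], TCP at [191.599, -647.239, 231.289] pointing down, gripper open.
Joint ranges: [-157.87, 157.87], [-19.46, 123.44], [-87.15, 90], [11.01, 140.99], [-62.26, 242.26], [9.8, 113.94], [-161.44, 161.44]. Speed limits (degrees/s): [127.2, 127.2, 172.46, 172.46, 180, 180, 180].

## Interface

Orientations are given as [roll, pitch, yaw] about the fixed x, y, z axes, in that order (R = Rz(yaw) Ry(pitch) Rx(roll)).
In Python, from cell import reach, line_to, goto_joints, move_gripper, wait, ik, read_state, camera, PlanningError, hand_in gives the robot as it stands. Calls block until the motion is done:
- reach(position, orientation): joint-space move of the TCP to a pose.
- line_to(position, orientation=None, v=150, guard=None): straight line of the TCP; orientation=None keeps the orientation; v is the mean speed in mm/s. With guard (N) it stops when the force on the tool has changed by that much, and returns True; else False.
- goto_joints(angles): joint-space move.
- move_gripper(opening, effort=None): opening from 0.0 (shut) to 1.0 (fully open); effort is the grip in N (None keeps the last); returns when the fingers have stopped.
- wait(seconds).
- ik(position, orientation): joint angles nearest the present ones, or None.
- read_state(): the state.
- camera(name): name is "side" or "top" or "wrist"; returns a dict with "color" (400x640x3 uint8, blue, green, red), "z_map" (400x640 float32, mm along the optical axis (not along the pixel's ray), 0 where there is no reading), "fx", "fy", "cx", "cy" (pixels), "k1" (the pictures are not rectified: a ray, as slopes to the right and down, at radius r is drawn at 1 + k1 r^2 times it, then the intrinsics apply), "origin" and "attitude" of the camera in the world. Camera axes: x right, y up, looking along -z (the intrinsics and any distortion apply to the point x, -y, -z); pixel columns grow to the right and rows downward; lengths in mm; the calibration is good to about 2 mm. A picture is of the moment at which its call begins.
A pose or a line that the arm cannot do raises PlanningError and nothing moves.
- hand_in(): hands the job in, once; it reports no verdict.
The state is a dict: "time": time; "q": joint angles; "qvel": joint speeds; "effort": joint torques, N m; "position": TCP position; "ee_rot": TCP orientation; "wrist_force": force on the tool from outside, world axes, zero at the start; "ft_torque": the same for the moment, N m; "gripper_width": opening from 0.0 (shut) to 1.0 (fully open).
Only numpy, scipy, OpenCV 4.12 (cv2) and the standard library are available. Lean on these libraries where they do the work, as an engineer would, in place of code of your own. Each camera call takes 0.05 s, during which the arm holds its last target.

## Working session

There is one attempt and no reset: what is moved stays moved. The work goes in short steps, each a Python script; the robot and the scene stay as the last script left them, time stands still between calls to the robot, and variables do not carry over. Pictures are saved under pics/ and viewed, and the job is handed in when it is done.

```bash
ls; mkdir -p pics
cat > h.py <<'E'
import numpy as np, cv2, pickle
from scipy.spatial.transform import Rotation as R
from cell import *
def rot(a):
    a=np.array(a,float)
    return a if a.shape==(3,3) else R.from_euler('xyz',a,degrees=True).as_matrix()
def rays(c,uv):
    K=np.array([[c['fx'],0,c['cx']],[0,c['fy'],c['cy']],[0,0,1]],float)
    p=cv2.undistortPoints(np.array(uv,float).reshape(-1,1,2),K,np.array([c['k1'],0,0,0],float)).reshape(-1,2)
    d=np.c_[p[:,0],-p[:,1],-np.ones(len(p))]
    return d@rot(c['attitude']).T
def plane(c,uv,z):
    d=rays(c,uv);o=np.array(c['origin'],float)
    return o+d*((z-o[2])/d[:,2])[:,None]
def pts(c,uv):
    uv=np.array(uv).reshape(-1,2);d=rays(c,uv)
    z=c['z_map'][uv[:,1].astype(int),uv[:,0].astype(int)]
    return np.array(c['origin'],float)+d*z[:,None]
def proj(c,P):
    q=(np.array(P,float).reshape(-1,3)-c['origin'])@rot(c['attitude'])
    s=q[:,:2]/-q[:,2:];s[:,1]*=-1;r2=(s**2).sum(1)
    s=s*(1+c['k1']*r2)[:,None]
    return np.c_[s[:,0]*c['fx']+c['cx'],s[:,1]*c['fy']+c['cy']]
E
python3 - <<'E'
from h import *
for n in ['side','top','wrist']:
    c=camera(n);pickle.dump(c,open(n+'.pkl','wb'));cv2.imwrite(f'pics/{n}0.png',c['color'])
    print(n,c['origin'],c['attitude'],c['fx'],c['cx'],c['cy'],c['k1'])
s=read_state();print(s)
E
```

```text
pics
side [ 422.25183058  976.53897571 1135.26151927] [ 4.39479111e+01 -1.20763150e-01 -1.78405421e+02] 405.07763855478686 323.71291276867026 198.13708135937327 -0.0599942292185532
top [ 252.43836872    7.23944186 1200.61798492] [ 12.22527385   0.10584873 -86.94273999] 395.56589415991664 319.8791104011874 199.42206119231915 -0.0045977489272819114
wrist [ 263.53457739 -625.54026691  373.89305201] [-17.04807561   0.11182414 -73.54263733] 325.05034406898994 316.561912974132 197.3537280194025 -0.012089446994677022
{'time': 0.15, 'q': array([68.71045522, 33.02105978,  1.42321483, 82.37296477, -0.86104546,
       64.68815053, -3.23565778]), 'qvel': array([ 0.02860607, -0.17367737,  0.14178668, -0.04232133,  0.03297355,
       -0.06116361,  0.00104246]), 'effort': array([ 1.89943661e-03, -7.66268706e+01,  2.25251131e+00, -2.86180544e+01,
        1.55773357e-02,  9.97864525e-03, -2.08512247e-07]), 'position': array([ 191.50692301, -646.91531026,  230.66163113]), 'ee_rot': array([-1.79928371e+02,  1.65247825e-03,  1.64913627e+01]), 'wrist_force': array([-1.16773818,  0.62575703,  0.18764472]), 'ft_torque': array([ 0.05444665, -0.00968283,  0.00261029]), 'gripper_width': 1.0033310394054817}
```

View pics/side0.png

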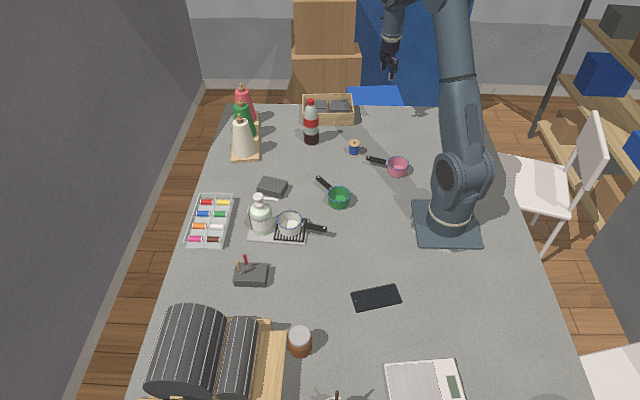

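View pics/top0.png

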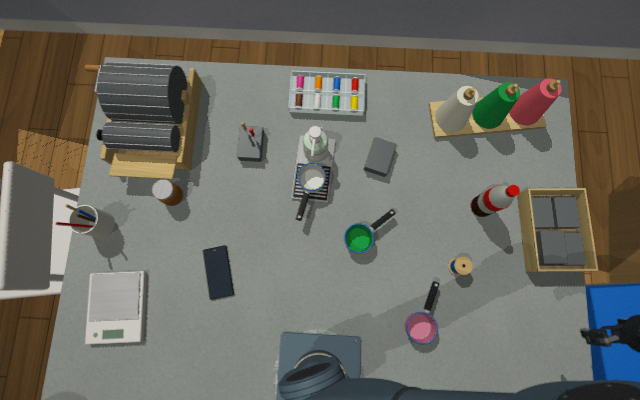

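Run:
```python
from h import *
a=pickle.load(open('top.pkl','rb'));b=pickle.load(open('side.pkl','rb'))
A=cv2.resize(a['color'][115:240,260:410],None,fx=4,fy=4,interpolation=cv2.INTER_CUBIC)
B=cv2.resize(b['color'][180:290,225:345],None,fx=5,fy=5,interpolation=cv2.INTER_CUBIC)
cv2.imwrite('pics/topc.png',A);cv2.imwrite('pics/sidec.png',B)
```

```text
(no output)
```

View pics/topc.png

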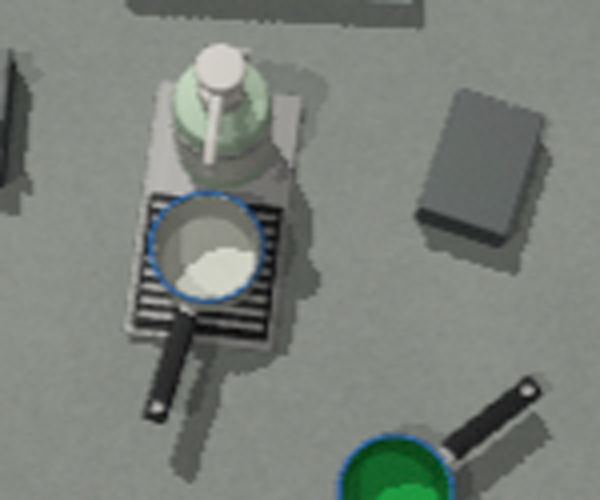

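View pics/sidec.png

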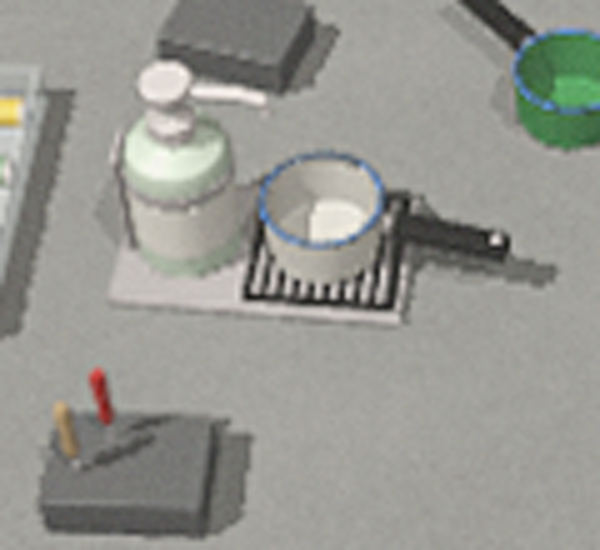

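Run:
```python
from h import *
for n,off,k,d in [('top',(260,115),4,dict(cap=(219,64),noz=(209,158),hend=(157,410),hbase=(184,318))),('side',(225,180),5,dict(cap=(166,77),noz=(264,98),hend=(500,242),hbase=(408,224)))]:
    c=pickle.load(open(n+'.pkl','rb'));im=c['color'];hsv=cv2.cvtColor(im,cv2.COLOR_BGR2HSV)
    for kk,z in [('cap',176),('noz',151),('hend',62),('hbase',62)]:
        uv=np.array(d[kk])/k+off
        print(n,kk,uv,plane(c,[uv],z)[0].round(1),pts(c,[uv])[0].round(1))
    m=cv2.inRange(hsv,(95,90,60),(125,255,255))
    M=np.zeros_like(m)
    if n=='top': M[155:195,292:332]=m[155:195,292:332]
    else: M[205:235,270:308]=m[205:235,270:308]
    ys,xs=np.nonzero(M);P=plane(c,np.c_[xs,ys],66)
    (x,y),r=cv2.minEnclosingCircle(P[:,:2].astype(np.float32))
    A=np.c_[2*P[:,:2],np.ones(len(P))];s=np.linalg.lstsq(A,(P[:,:2]**2).sum(1),rcond=None)[0]
    print('rim',len(P),x,y,r,'fit',s[:2],np.sqrt(s[2]+s[0]**2+s[1]**2))
```

```text
top cap [314.75 131.  ] [665.8  45.4 176. ] [666.5  45.4 174.4]
top noz [312.25 154.5 ] [606.1  49.3 151. ] [601.4  48.8 164.9]
top hend [299.25 217.5 ] [441.6  79.7  62. ] [441.2  79.6  64.3]
top hbase [306.  194.5] [511.4  64.2  62. ] [ 252.4    7.2 1200.6]
rim 110 567.6502685546875 51.85792922973633 44.28833770751953 fit [567.13200359  51.50915838] 42.055027572825374
side cap [258.2 195.4] [663.4  46.1 176. ] [664.2  42.7 172.6]
side noz [277.8 199.6] [600.8  39.5 151. ] [599.  49. 161.]
side hend [325.  228.4] [440.3  86.5  62. ] [440.4  82.9  57.7]
side hbase [306.6 224.8] [504.4  72.2  62. ] [504.5  70.8  60.3]
rim 18 568.1436767578125 51.89636993408203 43.44295120239258 fit [567.52403034  52.14232406] 42.2620081624013
```

Run:
```python
from h import *
C=np.array([567.4,51.8])
for n in ['top','side']:
    c=pickle.load(open(n+'.pkl','rb'));vv,uu=np.mgrid[0:400,0:640];uv=np.c_[uu.ravel(),vv.ravel()]
    P=pts(c,uv);ok=c['z_map'].ravel()>0
    g=c['color'].max(2).ravel()
    r=np.hypot(*(P[:,:2]-C).T)
    m=ok&(r<150)&(P[:,2]>45)&(P[:,2]<75)&(P[:,0]<510)&(g<90)
    Q=plane(c,uv[m],62)
    # midline by y vs x line
    a=np.polyfit(Q[:,0],Q[:,1],1);d=np.array([-1,-a[0]]);d/=np.linalg.norm(d)
    print(n,m.sum(),'dir',np.degrees(np.arctan2(d[1],d[0])),'ctr',np.degrees(np.arctan2(*(Q[:,:2].mean(0)-C)[::-1])),Q[:,:2].mean(0),'y at 481.5',np.polyval(a,481.5),'end r',np.hypot(*(Q[:,:2]-C).T).max(), 'offaxis at C',np.polyval(a,567.4)-51.8)
c=pickle.load(open('top.pkl','rb'))
for nm,uv,z in [('green',(360,237),62),('greenhandle',(392,213),62),('needlepad',(251,143),38),('red tip',(252,131),110),('tan tip',(244,126),110),('foam',(380,157),38),('phone',(218,272),9),('drinkcap',(511,190),216),('jar lid',(165,186),85),('spool',(461,265),60),('cone',(467,96),180)]:
    print(nm,plane(c,[uv],z)[0].round(),pts(c,[uv])[0].round())
s=read_state();print(s['time'])
for p,o in [((665,45.5,380),(180,0,167)),((665,45.5,160),(180,0,167)),((481.5,72,35),(180,0,167)),((481.5,72,140),(180,0,167)),((440,81,150),(180,0,167)),((440,81,50),(180,0,167)),((300,-600,380),(180,0,60))]:
    q=ik(p,o);print(p,None if q is None else np.round(q,1))
```

```text
top 145 dir 167.58339727266332 ctr 166.7646972505523 [473.8013312   73.81422174] y at 481.5 72.1192207789367 end r 136.9085977556739 offaxis at C 1.4067845356449027
side 122 dir 165.4043648892044 ctr 161.5974980609073 [473.93317489  82.89680755] y at 481.5 80.92641279224327 end r 137.14149278480087 offaxis at C 6.758126639753144
green [394. -99.  62.] [ 402. -105.    1.]
greenhandle [ 469. -190.   62.] [ 473. -194.   43.]
needlepad [672. 246.  38.] [672. 246.  37.]
red tip [683. 232. 110.] [687. 234. 100.]
tan tip [697. 257. 110.] [705. 261.  90.]
foam [ 647. -155.   38.] [ 648. -155.   34.]
phone [274. 313.   9.] [274. 314.   7.]
drinkcap [ 516. -467.  216.] [ 517. -468.  213.]
jar lid [510. 475.  85.] [510. 475.  85.]
spool [ 330. -389.   60.] [ 330. -389.   60.]
cone [ 791. -375.  180.] [ 789. -373.  184.]
0.15
(665, 45.5, 380) [ 16.1  32.8 -47.1  67.3  23.4  89.1  50.5]
(665, 45.5, 160) [ 16.2  40.8 -43.1  87.9  30.   63.3  43.3]
(481.5, 72, 35) [ -0.7  34.6 -19.6 121.9  24.6  27.2  37.9]
(481.5, 72, 140) [ 21.1  30.6 -51.4 115.8  32.   48.7  28.5]
(440, 81, 150) [ 27.3  30.7 -63.5 120.2  36.   51.   19.8]
(440, 81, 50) [ -0.7  31.3 -22.5 126.9  26.8  26.3  32.4]
(300, -600, 380) [ 65.   28.7 -10.4  67.4   5.   84.4  25.4]
```

Candidates: white pan, top (312,178) / side (290,222); green pan, top (360,237); pink pan, top (422,327). The crops show the white pan with blue rim on the black tray under the nozzle, so that is the one. Rim radius fits at 42 mm, handle end at 137 mm, pump head at z≈175, all as described. Next I press the pump.

Run:
```python
from h import *
p=read_state()['position']
move_gripper(0.0,30)
line_to([p[0],p[1],380],v=250)
reach([665,46,380],[180,0,167])
print(read_state()['time'],read_state()['position'])
line_to([665,46,230],v=150)
c=camera('top');cv2.imwrite('pics/t1.png',c['color'])
c=camera('side');cv2.imwrite('pics/s1.png',cv2.resize(c['color'][120:290,200:360],None,fx=4,fy=3.5,interpolation=cv2.INTER_CUBIC)[:600])
c=camera('wrist');cv2.imwrite('pics/w1.png',c['color'])
s=read_state();print(s['time'],s['position'],s['ee_rot'],s['wrist_force'])
```

```text
4.6083 [665.16073028  44.82647619 379.88633052]
5.9083 [665.36690786  46.22903937 230.96886729] [1.79969464e+02 7.98646152e-02 1.67000598e+02] [-0.02072055  0.62211836  0.02136979]
```

View pics/s1.png

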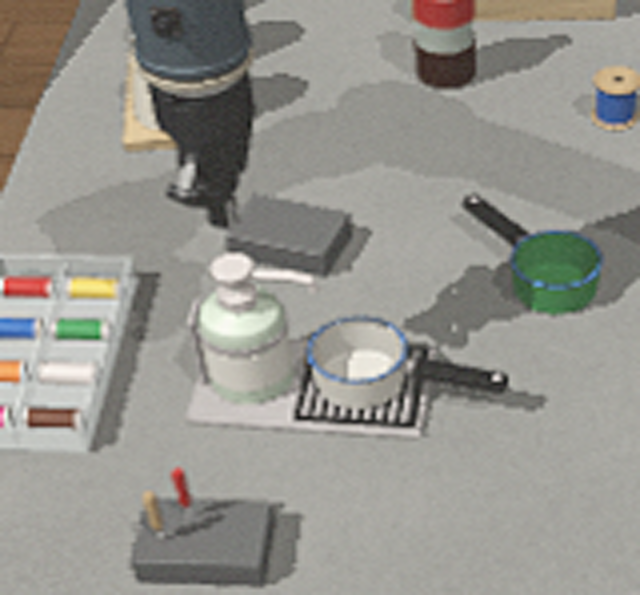

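View pics/w1.png

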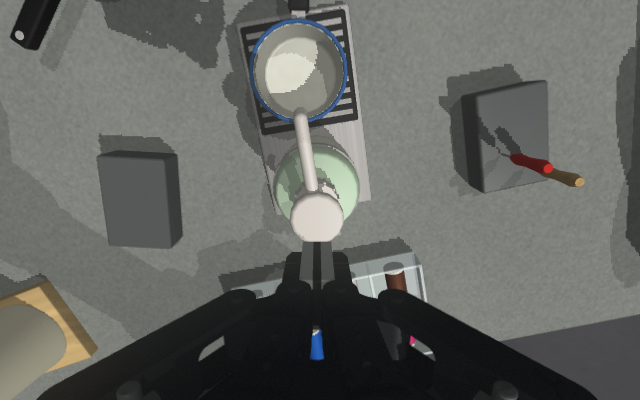

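Run:
```python
from h import *
c=camera('wrist')
print('cap',plane(c,[(317,216)],176),pts(c,[(317,216)]),'noz',plane(c,[(299,118)],151))
hsv=cv2.cvtColor(c['color'],cv2.COLOR_BGR2HSV);m=cv2.inRange(hsv,(95,90,60),(125,255,255));M=0*m;M[10:130,240:355]=m[10:130,240:355]
ys,xs=np.nonzero(M);P=plane(c,np.c_[xs,ys],66);A=np.c_[2*P[:,:2],np.ones(len(P))];s=np.linalg.lstsq(A,(P[:,:2]**2).sum(1),rcond=None)[0]
print(len(P),s[:2],np.sqrt(s[2]+s[0]**2+s[1]**2))
print('tip proj',proj(c,[(665.4,46.2,231)]))
```

```text
cap [[664.46305024  47.10068274 176.        ]] [[664.01399368  47.20156554 177.23653399]] noz [[602.81463863  49.05493648 151.        ]]
1134 [568.35673379  52.24288474] 42.02295119469062
tip proj [[315.89488268 257.42738097]]
```

Run:
```python
from h import *
line_to([664.7,46.5,182],v=100)
def st(t):
    s=read_state();print(t,round(s['time'],2),s['position'].round(1),s['wrist_force'].round(1))
st('above')
print(line_to([664.7,46.5,166],v=25,guard=2.5));st('contact')
print(line_to([664.7,46.5,159],v=20,guard=20));st('down')
wait(0.3);st('held')
```

```text
above 6.59 [664.9  46.7 182.3] [0.6 0.6 0.3]
True
contact 7.01 [665.1  46.6 174.2] [0.  0.6 5.1]
True
down 7.6 [665.2  46.7 164.4] [-2.3 -0.7  8.4]
held 7.9 [665.2  46.7 164.2] [-1.9 -1.3  8.4]
```

Run:
```python
from h import *
def st(t):
    s=read_state();print(t,round(s['time'],2),s['position'].round(1),s['wrist_force'].round(1))
print(line_to([664.7,46.5,161.5],v=20,guard=20));st('more');wait(0.3);st('held')
line_to([664.7,46.5,185],v=40);st('up');wait(0.2)
line_to([664.7,46.5,260],v=200)
c=camera('wrist');cv2.imwrite('pics/w2.png',c['color'])
t=camera('top')
print('cap',pts(c,[(317,190)]))
st('end')
```

```text
True
more 8.11 [665.2  46.7 164.4] [-2.3 -0.8  8.2]
held 8.41 [665.2  46.7 164.4] [-1.7 -2.2  7.7]
up 9.09 [664.4  46.4 184.5] [-0.5 -0.9 -0.4]
cap [[655.01416131  49.58133886 176.4162776 ]]
end 9.92 [664.2  46.2 259. ] [ 0.2 -0.4 -0.4]
```

View pics/w2.png

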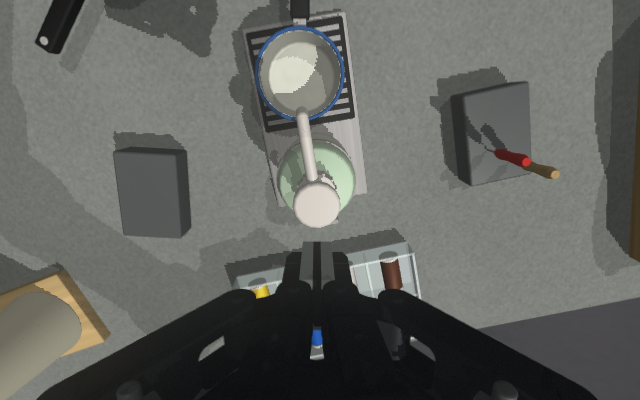

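Run:
```python
from h import *
line_to([481.5,72.5,260],v=250)
move_gripper(1.0)
line_to([481.5,72.5,150],v=150)
c=camera('wrist');cv2.imwrite('pics/w3.png',c['color'])
pickle.dump(c,open('w3.pkl','wb'))
s=read_state();print(s['time'],s['position'],s['ee_rot'],s['q'].round(1))
print(proj(c,[(481.5,72.5,54)]))
c=camera('top');cv2.imwrite('pics/t3.png',cv2.resize(c['color'][115:240,260:410],None,fx=4,fy=4))
```

```text
12.525 [482.08041626  72.78517792 150.87028849] [179.88766601   0.31200898 166.95898011] [ 17.1  27.6 -44.6 115.4  26.5  47.1  34.3]
[[315.29230498 197.62797634]]
```

View pics/w3.png

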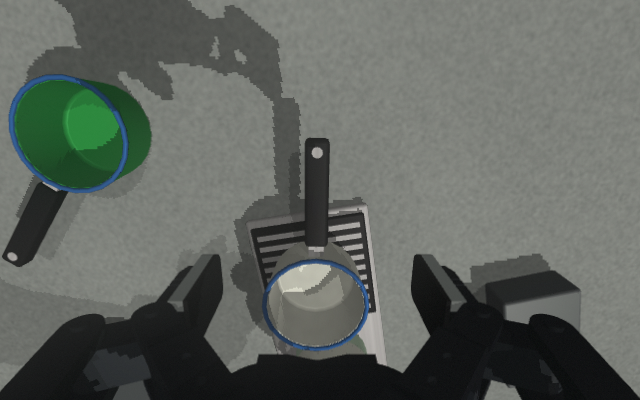

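View pics/t3.png

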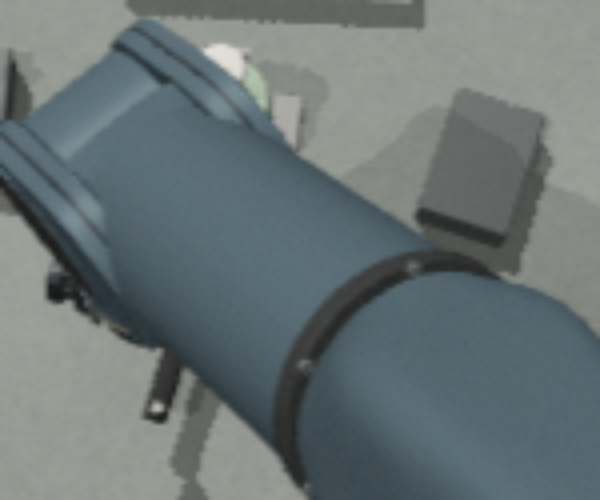

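Run:
```python
from h import *
c=camera('side');cv2.imwrite('pics/s3.png',cv2.resize(c['color'][60:290,200:500],None,fx=2.6,fy=2.6,interpolation=cv2.INTER_CUBIC))
pickle.dump(c,open('s3.pkl','wb'))
w=pickle.load(open('w3.pkl','rb'))
print(plane(w,[(317,150),(317,198),(316.5,240)],62))
c=camera('top');vv,uu=np.mgrid[100:240,240:420];uv=np.c_[uu.ravel(),vv.ravel()];P=pts(c,uv)
d=np.hypot(P[:,0]-665,P[:,1]-46);m=(d<150)&(P[:,2]>200);print(m.sum(), P[m][np.argsort(d[m])[:3]].round(), P[m][np.argsort(P[m][:,2])[:5]].round())
```

```text
[[444.62584622  82.36460054  62.        ]
 [479.63668212  74.25562761  62.        ]
 [512.94221424  66.14217303  62.        ]]
132 [[542.  69. 535.]
 [540.  67. 539.]
 [539.  70. 537.]] [[534.  84. 516.]
 [534.  84. 519.]
 [531.  82. 524.]
 [522.  88. 529.]
 [530.  81. 529.]]
```

View pics/s3.png

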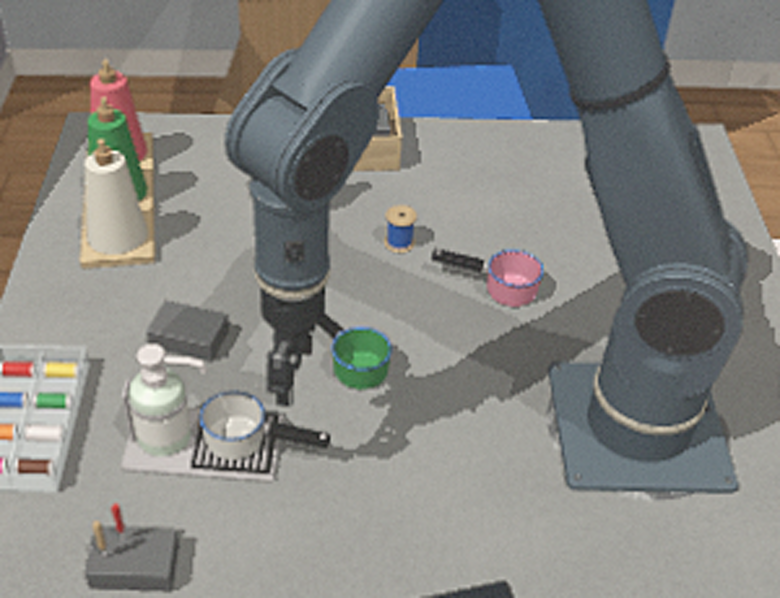

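Run:
```python
from h import *
def st(t):
    s=read_state();print(t,round(s['time'],2),s['position'].round(1),s['ee_rot'].round(2),s['wrist_force'].round(1),round(s['gripper_width'],3))
print(line_to([481.5,73.2,60],v=120,guard=8));st('60')
print(line_to([481.5,73.2,35],v=50,guard=8));st('35')
move_gripper(0.0,100);st('grip');wait(.2);st('grip')
c=camera('wrist');cv2.imwrite('pics/w4.png',c['color'])
c=camera('side');cv2.imwrite('pics/s4.png',cv2.resize(c['color'][150:290,220:380],None,fx=4,fy=4,interpolation=cv2.INTER_CUBIC))
```

```text
False
60 13.57 [481.8  73.4  60.5] [179.9    0.27 166.97] [-0.7 -0.3  0.5] 1.0
False
35 14.22 [481.4  73.4  34.9] [179.93   0.21 166.98] [0.7 0.5 0.4] 1.001
grip 14.86 [481.5  73.1  35.2] [179.93   0.24 166.96] [-0.5  0.1  2.9] 0.193
grip 15.06 [481.5  73.1  35.1] [179.93   0.24 166.96] [-1.7 -0.9  4.7] 0.193
```

View pics/w4.png

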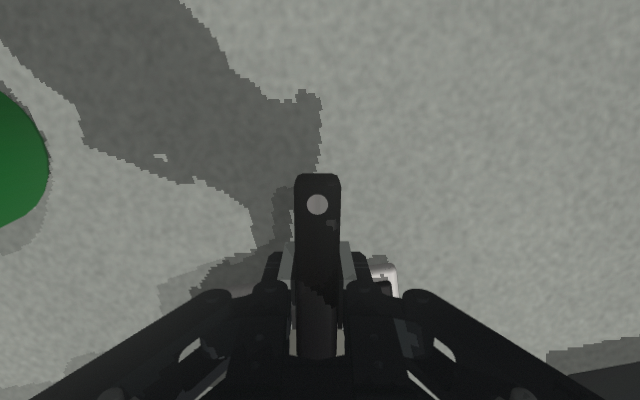

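View pics/s4.png

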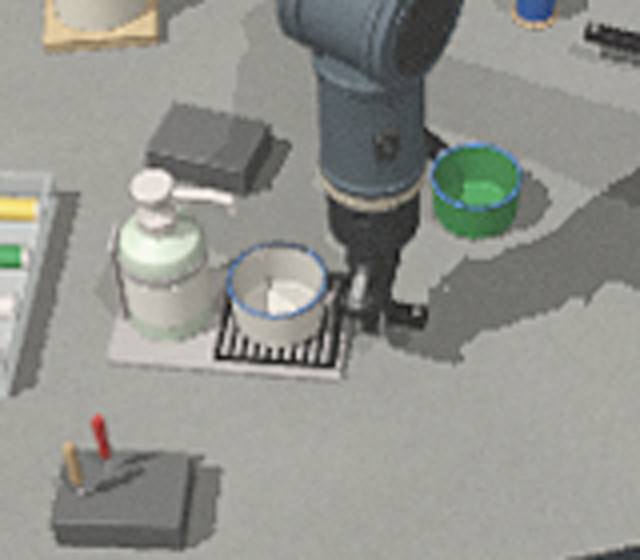

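Run:
```python
from h import *
def st(t):
    s=read_state();print(t,round(s['time'],2),s['position'].round(1),s['ee_rot'].round(2),s['wrist_force'].round(1),s['ft_torque'].round(2),round(s['gripper_width'],3))
line_to([481.5,73.2,53],v=30);st('lift')
wait(.2)
c=camera('side');pickle.dump(c,open('s5.pkl','wb'));cv2.imwrite('pics/s5.png',cv2.resize(c['color'][180:260,240:360],None,fx=6,fy=6,interpolation=cv2.INTER_CUBIC))
hsv=cv2.cvtColor(c['color'],cv2.COLOR_BGR2HSV);m=cv2.inRange(hsv,(95,60,60),(125,255,255));M=0*m;M[195:240,265:310]=m[195:240,265:310]
ys,xs=np.nonzero(M);P=pts(c,np.c_[xs,ys]);A=np.c_[P[:,:2],np.ones(len(P))];print(len(P),P.mean(0));ok=abs(P[:,2]-np.median(P[:,2]))<12
print(np.linalg.lstsq(A[ok],P[ok,2],rcond=None)[0],ok.sum())
```

```text
lift 15.91 [481.5  73.1  53. ] [179.92   0.23 166.96] [ 0.   0.5 -2. ] [0.03 0.16 0.05] 0.191
47 [571.18398567  43.2554779   67.44126495]
[7.75841996e-03 5.67067525e-03 7.81746809e+01] 37
```

View pics/s5.png

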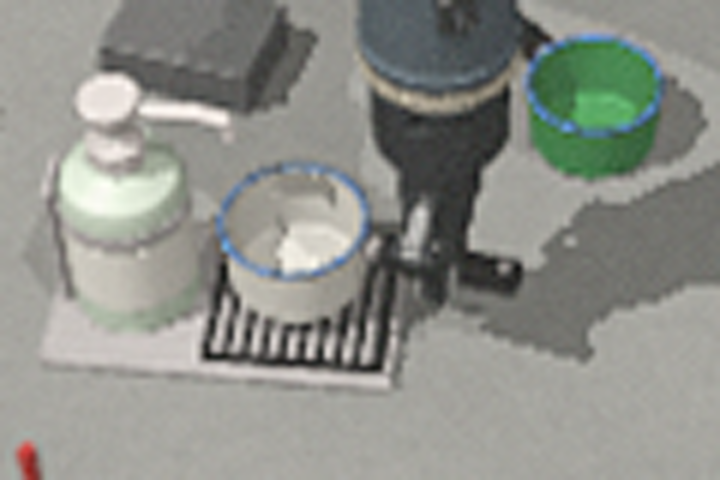

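Run:
```python
from h import *
def st(t):
    s=read_state();print(t,round(s['time'],2),s['position'].round(1),s['ee_rot'].round(2),s['wrist_force'].round(1),s['ft_torque'].round(2),round(s['gripper_width'],3),abs(s['qvel']).max().round(2))
line_to([438.5,83.1,56],v=50);st('out')
line_to([438.5,83.1,168],v=60);st('up')
wait(.6);st('still')
c=camera('side');pickle.dump(c,open('s6.pkl','wb'));cv2.imwrite('pics/s6.png',c['color'])
d=camera('top');pickle.dump(d,open('t6.pkl','wb'));cv2.imwrite('pics/t6.png',d['color'])
```

```text
out 17.19 [438.8  83.1  56. ] [179.91   0.25 166.95] [-0.8 -0.3 -2.2] [0.08 0.11 0.03] 0.19 0.12
up 19.21 [438.4  83.1 167.8] [179.93   0.21 166.97] [-0.7 -0.8 -2. ] [ 0.02  0.15 -0.05] 0.192 0.06
still 19.81 [438.5  83.1 168. ] [179.93   0.23 166.96] [ 0.1 -0.3 -2.2] [-0.01  0.11 -0.02] 0.19 0.15
```

View pics/s6.png

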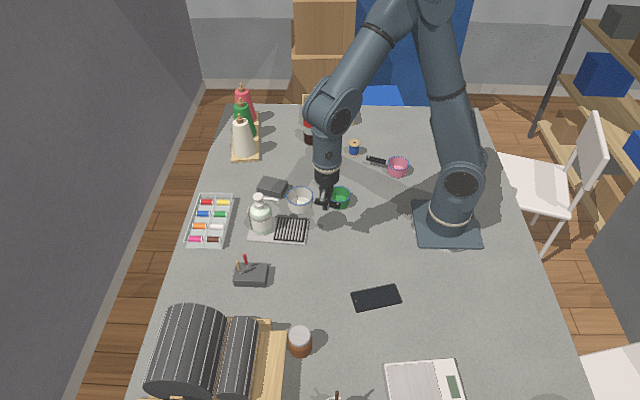

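View pics/t6.png

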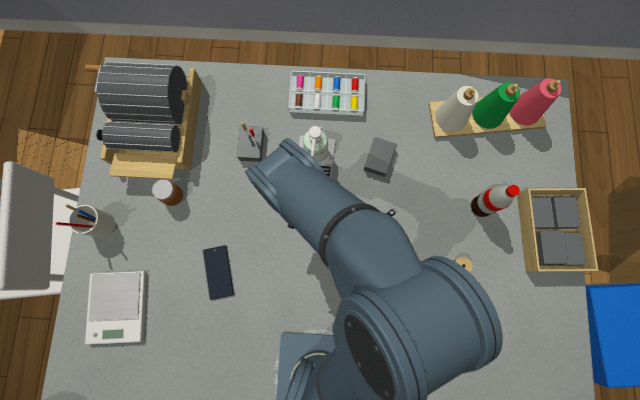

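The side view shows the pan held at (300,200), clear of the station. The bystanders are where they were. Now I check level, height and distance.

Run:
```python
from h import *
c=pickle.load(open('s6.pkl','rb'))
hsv=cv2.cvtColor(c['color'],cv2.COLOR_BGR2HSV);m=cv2.inRange(hsv,(95,60,60),(125,255,255));M=0*m;M[182:218,284:314]=m[182:218,284:314]
ys,xs=np.nonzero(M);P=pts(c,np.c_[xs,ys]);z=np.median(P[:,2]);print(len(P),P[:,2].round())
ok=abs(P[:,2]-199)<15;A=np.c_[P[ok,:2],np.ones(ok.sum())]
print(np.linalg.lstsq(A,P[ok,2],rcond=None)[0],P[ok,2].mean())
Q=plane(c,np.c_[xs,ys],199);(x,y),r=cv2.minEnclosingCircle(Q[:,:2].astype(np.float32));print(x,y,r,'dist noz',np.hypot(x-598,y-49.5))
print('cap',pts(c,[(258,195),(258,196)]))
cv2.imwrite('pics/s6c.png',cv2.resize(c['color'][170:250,235:355],None,fx=6,fy=6,interpolation=cv2.INTER_CUBIC))
for n in('top','side'):
    a=pickle.load(open(n+'.pkl','rb'));b=pickle.load(open(n[0]+'6.pkl','rb'))
    for nm,p in dict(foam=(647,-155,38),needle=(672,246,38),phone=(274,313,9),drink=(516,-467,150),jar=(510,475,85),spool=(330,-389,60)).items():
        u,v=proj(a,[p])[0].astype(int);s=np.s_[max(v-22,0):v+22,max(u-22,0):u+22]
        print(n,nm,(abs(a['color'][s].astype(int)-b['color'][s]).max(2)>40).mean().round(2))
```

```text
67 [-2.000e+00  1.990e+02  1.990e+02 -4.000e+00 -0.000e+00  1.960e+02
  1.960e+02  2.000e+02  1.960e+02 -4.000e+00 -0.000e+00  2.010e+02
  1.980e+02 -0.000e+00  1.970e+02  1.960e+02  1.980e+02 -1.000e+00
  1.990e+02  2.000e+02  2.000e+02  2.000e+02  1.980e+02  1.940e+02
 -5.000e+00 -2.000e+00  1.970e+02  1.950e+02  1.940e+02  1.980e+02
  1.135e+03  1.970e+02  2.000e+02  1.970e+02  1.980e+02  1.970e+02
  1.910e+02  2.000e+02  2.000e+02  1.990e+02  1.970e+02  1.960e+02
  1.990e+02  1.970e+02  1.980e+02  1.990e+02  1.950e+02  2.020e+02
  1.970e+02  1.980e+02  1.500e+02  2.000e+02  1.970e+02  1.500e+02
  1.490e+02  1.990e+02  2.000e+02  1.980e+02  1.940e+02  1.970e+02
  2.010e+02  2.010e+02  2.000e+02  1.960e+02  1.960e+02  1.980e+02
  1.990e+02]
[-2.96012278e-02  3.13995935e-03  2.13329796e+02] 197.83863910031388
526.0469360351562 63.17245101928711 44.59671401977539 dist noz 73.24055796349248
cap [[664.91528846  41.77755787 173.47267558]
 [664.60788988  45.07635975 172.09995216]]
top foam 0.0
top needle 0.02
top phone 0.0
top drink 0.0
top jar 0.0
top spool 0.33
side foam 0.01
side needle 0.0
side phone 0.0
side drink 0.42
side jar 0.0
side spool 0.29
```

View pics/s6c.png

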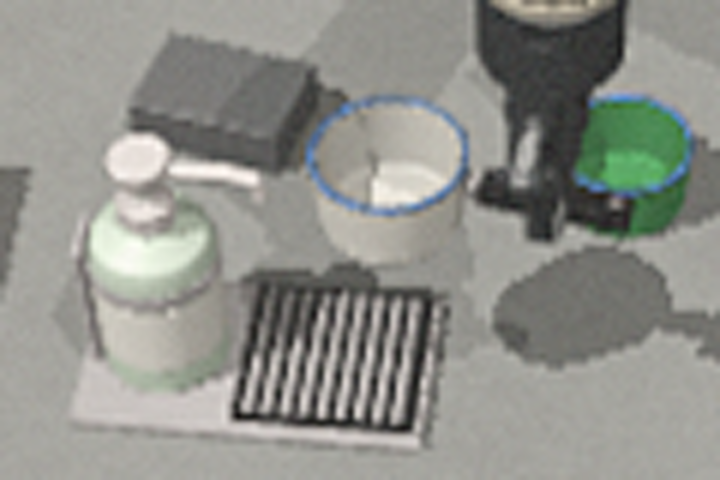

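```bash
python3 -c "
from h import *
print(hand_in());print(read_state()['time'])"
```

```text
the job is handed in; nothing more can be done
None
the job is handed in; nothing more can be done
```

I pressed the pump head to its stop and let it spring back. Then I took the pan by its handle, brought it out from under the nozzle, lifted it and handed the job in while holding it. No verdict is reported.

- **Pump press:** the tool stopped at z ≈ 164 mm, about 12 mm below the rest height, with about 8.4 N held. After release the wrist camera put the head back at about 176 mm. The pan was about 30 mm from the nozzle outlet before the press, and I did not re-measure that afterwards.
- **Pan at the end:** the last pictures put the underside at about 148 mm, the tilt at about 1.7 degrees, and the centre about 73 mm from the nozzle outlet. The load on the wrist was about 2 N, which fits a pan of about 200 g. The joints were still, at about 20 s on the robot's clock.
- **Bystanders:** the foam pad, needle pad, phone and jar match their first pictures in both views, and the drink bottle matches in the top view. The spool differed in both views and the drink bottle differed in the side view. I put this down to the arm or its shadow covering them, since neither looked moved, but I did not re-measure them.
- **Disagreement:** the side camera's depth at the pump head read 172–173 mm at the end. It read the same before the press, so I take it as a calibration offset.

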